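Shut the ultraviolet viewing box and snap the cap onto its eyepiece

TASK

Stop the stone-viewing box collecting dust: lower its hinged lid gently until it is fully shut, without letting it slam, then put the round black cap with the finger knob, open side down, squarely over the eyepiece collar in the middle of the lid and press it straight down until it snaps and sits fully home. Do not let go or ease off after the snap: finish while still holding the cap down with a steady, firm push of at least 5 N, and leave everything else on the bench where it is.

Things in the scene. Friction and masses are not known exactly. Their poses are not given: they have to be found in the camera images.
- viewing_box: Fixed open-topped black sheet-steel case, 170 (its x) x 150 (its y) x 100 mm high, standing on the bench. Origin: centre of its underside; z up; its front faces its own -x. The lid is hinged along the top of its back (+x) side.
- box_lid (a joint): Hinge of the lid, rad: 0 = shut flat on the case, positive = open, pi/2 = standing upright, 1.95 = stop, leaning back. The hinge is stiff (0.4 N m of friction), so the lid stays at any angle where it is left; about 1 to 3 N near the free edge pushes it down.
- lid_hinge (a point): Point on the lid's hinge axis, middle of its width: in the frame of viewing_box at x +85, y 0, z +100.5 mm. It turns with the lid: x points from the free edge to the hinge, y runs along the hinge, z is the normal of the lid's outer face (up when shut).
- lid_edge (a point): Middle of the lid's free edge, on its outer face: in the frame of lid_hinge at x -172, z +12 mm. The lid is a flat yellow plate 172 mm long (along -x from the hinge), 154 mm wide, 12 mm thick (z 0 to 12 mm); a finger tab 50 mm wide and 4 mm thick sticks out 14 mm further from the middle of this edge. Axes as lid_hinge.
- port (a point): Foot of the eyepiece collar, on its axis, on the lid's outer face: in the frame of lid_hinge at x -85, y 0, z +12 mm; z along the collar, away from the lid.
- port_top (a point): Centre of the collar's top, 22 mm above port. The collar is a round aluminium stud 28 mm in diameter, its top 4.5 mm tapered to 23 mm. Four spring balls, 10 mm above its foot, stand out of its side to 36.6 mm across: they are the snap catch.
- cap: Loose black plastic snap cap, standing on the bench open side down. Origin: centre of its rim (open underside); z up through the knob. Skirt 44 mm in outer diameter, 23 mm high to its flat shoulder; on that a round finger knob, 22 mm in diameter and 16 mm high (39 mm overall). 30 to 65 g. The cup is 20 mm deep; a rounded bead inside the rim leaves an opening of 32 mm.
- cap_knob (a point): Centre of the cap's knob top, 39 mm above its rim. Pressed onto the collar, the cap meets the balls with its rim 12 mm above the lid; 10 to 15 N takes it past them, the force then drops (click), and it is home with its inside on the collar's top: rim 2 mm, shoulder 25 mm, knob top 41 mm above the lid's face. Push on knob or shoulder, or while gripping it.
- gem_jar: Bystander: small clear round jar with a plain white lid, 42 mm in diameter, 26 mm high, no knob. Origin: centre of its underside.
- loupe: Bystander: folding steel loupe lying flat, 69 mm long, 23 mm wide, 17 mm high. Origin: underside of the lens barrel's centre; the case extends along its +x.
- tweezers: Bystander: steel tweezers lying flat, 155 mm long along x. Origin: middle.
- fluid_bottle: Bystander: small amber bottle with a black cap, 25 mm in diameter, 62 mm high. Origin: centre of its underside.
- penlight: Bystander: aluminium penlight lying flat, 134 mm long along x, 16 mm thick. Origin: underside, middle.
- calipers: Bystander: digital calipers lying flat, 235 mm long along x, 13 mm thick. Origin: underside, middle of the beam.
Not all that is in view belongs to the job. Of the things shaped like the cap, the black one is meant.

How it is judged (in metres and radians):
On the way, in this order (a step that is already met when the one before it is completed fails the run):
1. the lid is lowered fully shut (value of joint box_lid below 0.03 rad), for 0.2 s.
2. with the lid shut, the cap is pressed over the collar past the click (value of joint box_lid below 0.03 rad and z of cap in the frame of port below 0.0035 m and horizontal distance between cap and port below 0.004 m and angle between cap's own z axis and vertical below 0.12 rad), for 0.2 s.
At the end, for the whole second after the job is handed in: Lid shut (within 0.03 rad); cap snapped home on the collar, upright and centred (rim at most 3.5 mm above the lid, within 4 mm of the axis, tilt under 0.12 rad); the fingers still press it onto the lid with more than 4 N through the last second (all of step 2 and contact force between cap and box_lid above 4 N and contact force between the fingers and cap above 3 N); the arm keeps its last pose, push and grip.
It fails at once if the lid is slammed (faster than 3 rad/s towards shut) (velocity of joint box_lid below -3 rad/s).
It fails at once if a bystander is moved more than 30 mm (distance of any of gem_jar, loupe, tweezers, fluid_bottle, penlight, calipers from where it was at the start of the episode above 0.03 m).
It also fails if it takes over 67 s, if anything falls off the work surface, if the arm or the gripper's body presses on something with over 40 N, if the wrist force passes 120 N, or if a joint passes its speed limit or range.

ROBOT

A 6-joint arm with a two-finger parallel gripper is mounted at the origin on the work surface. World frame = base frame: x ahead of the robot, y to its left, z up, the work surface at z = 0. Lengths are in mm, angles in rad, forces in N, time in s.
With the tool pointing down it reaches from about 250 to 800 mm from the base axis. Payload 8.5 kg.
Tool frame: the origin (TCP) lies midway between the tips of the shut fingers; the grasp point (between the pads) lies ctrl.grip_point_offset behind it (ctrl.grip_point_offset is the distance from the TCP to the grasp point, in mm); z points along the fingers, y is the line along which they close (so a half turn about z gives the same grasp; the last joint's range is limited). The gripper opens to 85 mm and grips with 20 to 120 N. Pads are 22 mm wide; open, the fingers measure 114 mm over their backs; the gripper's body (76 mm by 85 mm) begins 54 mm behind the grasp point. The pads swing forward as they close: fully open they stand 13 mm farther back than shut.
Start: joints at [-1.151, 0.238, -0.013, 1.319, 0, 1.571], TCP at [213.959, -479.375, 231.276] pointing down, gripper open.
Joint ranges: [-2.66, 2.66], [-1.03, 1.9], [-1.14, 1.46], [-1.82, 2.27], [-1.45, 1.34], [-3.14, 3.14]. Speed limits (rad/s): [2.22, 2.22, 2.79, 3.14, 3.14, 3.14].

INTERFACE

Orientations are given as [roll, pitch, yaw] about the fixed x, y, z axes, in that order (R = Rz(yaw) Ry(pitch) Rx(roll)).
In Python, from station import telemetry, eyes, ctrl gives the robot as it stands. The module is installed in compiled form; this text tells all that it offers.
- The arm moves only by the tool carry_out, never from a script. Its argument "rows" is a list of rows, each a list of 3 entries, a list of its own where there are three numbers: the shift along the tool's x, y, z normalised to -1 to 1, where 1 is 0.6 m, then the turn about the tool's z normalised to -1 to 1, where 1 is 1.5 rad, then the opening, from 0 (shut) to 1 (fully open). A call has exactly 5 rows; each row is the pose to reach, as a shift and turn from the pose commanded when the call began, along the tool's axes at that moment; what a row does not reach only later rows make up. A row lasts 1/12 s, in which the tool goes at most 41.7 mm and 7.16 degrees, less where a joint would pass 70% of its speed; a pose out of reach is approached as far as the arm can. A call with a number of a shift or a turn outside -1 to 1 is refused whole. A call with a gripper value outside its range is refused whole. The fingers move at their own pace and stop on an object; "newtons" is the grip in N (left out, the last holds). Time passes only in rows, so rows that repeat a pose let the fingers close, or fill a call up. It gives the time, the measured TCP pose, the force, the opening and the grip force at its end, in the units of the state.
- telemetry.observe(): the state, without advancing time (a new reading comes with each control period).
- eyes.capture(name): name is "side" or "top"; returns the picture (420x560x3 uint8, red, green, blue); there is no depth.
- eyes.get_calibration(name): a dict with "fx", "fy", "cx", "cy" (pixels), "eye" and "orientation" of the camera in the world. Camera axes: x right, y down, z forward; pixel columns grow to the right and rows downward; lengths in mm; the calibration is good to about 2 mm. A picture is of the moment at which its call begins. get_calibration takes no time and is no camera call.
- ctrl.hand_in(): hands the job in; it is judged then, once.
The state is a dict: "time": time; "joints": joint angles; "dq": joint speeds; "tau": joint torques, N m; "tcp_pos": TCP position; "eef_rot": TCP orientation; "wrist_force": force on the tool from outside, world axes, zero at the start; "torque": the same for the moment, N m; "finger_gap": opening from 0.0 (shut) to 1.0 (fully open); "grip_force": force on a finger pad.
Only numpy, scipy, OpenCV 4.12 (cv2) and the standard library are available. Lean on these libraries where they do the work, as an engineer would, in place of code of your own. Each camera call takes 0.05 s, during which the arm holds its last target. There are 200 camera calls.

## Working session

There is one attempt and no reset: what is moved stays moved. The work goes in short steps, Python scripts to look and compute and a tool call to move; the robot and the scene stay as the last step left them, time stands still between calls to the robot, and variables do not carry over. Pictures are saved under pics/ and viewed, at most 10 in all, crops included, and the job is handed in when it is done.

Besides the shell and the picture viewer there is one more tool, called after ">>>" as name([rows], argument=value, ...), one row to a line, values as JSON. carry_out: Moves the arm, as the interface text tells. Its arguments: {"type":"object","properties":{"rows":{"type":"array"},"newtons":{"type":"number"}},"required":["rows"]}

```bash
mkdir -p pics; python3 - <<'E'
from station import telemetry, eyes, ctrl
import cv2,numpy as np
print(telemetry.observe(), ctrl.grip_point_offset)
for n in("side","top"):
    im=eyes.capture(n); cv2.imwrite(f"pics/{n}0.png",im[...,::-1]); print(n,eyes.get_calibration(n))
E
```

```text
{'time': 0.0, 'joints': array([-1.15098687e+00,  2.38790010e-01, -1.42493107e-02,  1.31920544e+00,
       -7.36450833e-06,  1.57079018e+00]), 'dq': array([ 0.00155418,  0.00210727,  0.00111003,  0.00030719,  0.00017334,
       -0.00047684]), 'tau': array([ 2.89469572e-03, -5.38783693e+01,  3.46436155e+01,  1.84726738e-02,
        2.47543412e-04, -2.58752584e-05]), 'tcp_pos': array([ 213.81148833, -479.03399823,  230.67471194]), 'eef_rot': array([-3.14014422e+00,  7.35559858e-06,  4.19815615e-01]), 'wrist_force': array([-0.07011986, -1.13857537,  0.06563962]), 'torque': array([0.01251104, 0.01058834, 0.02020858]), 'grip_force': 0.0, 'finger_gap': 1.0012374571024336} 18.700000000000003
side {'fx': 416.6793165311544, 'fy': 416.6793165311544, 'cx': 279.5969433430809, 'cy': 204.86889340483285, 'eye': array([ 446.47057392, -690.63805575,  887.53140557]), 'orientation': array([-2.41619418, -0.01239405, -0.11857796])}
top {'fx': 461.5180309413097, 'fy': 461.5180309413097, 'cx': 269.2196810212148, 'cy': 211.6099364328412, 'eye': array([ 411.95678475,   20.9734227 , 1413.14738915]), 'orientation': array([-3.0555316 , -0.00358291, -1.56668114])}
```

View pics/top0.png

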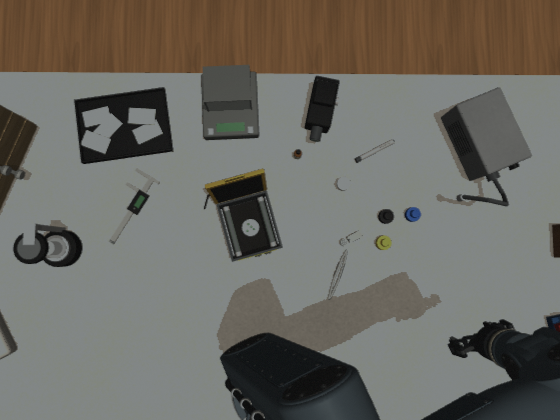

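View pics/side0.png

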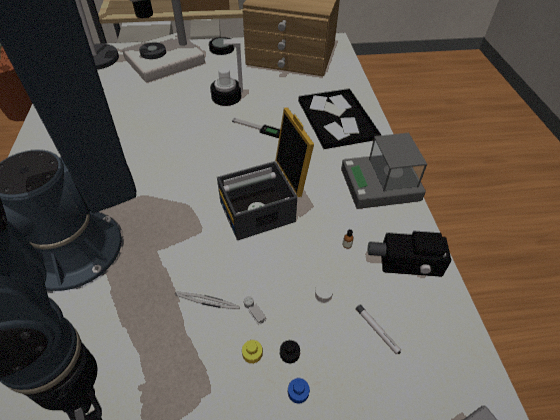

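The top view shows three cap-shaped things: black at (386,216), blue at (413,214) and yellow at (384,242). The black one fits the description. The box is at about (250,225), with its lid standing up on the far (+x) side. I'll confirm both in one crop.

```bash
cat > h.py <<'E'
from station import telemetry, eyes, ctrl
import cv2,numpy as np
from scipy.spatial.transform import Rotation as R
def cal(n):
    c=eyes.get_calibration(n); return c,R.from_euler('xyz',c['orientation']).as_matrix()
def ray(n,px,z):
    c,M=cal(n); d=M@np.array([(px[0]-c['cx'])/c['fx'],(px[1]-c['cy'])/c['fy'],1]); e=np.array(c['eye'])
    return e+d*(z-e[2])/d[2]
def tri(pt,ps):
    A=[];b=[]
    for n,px in(("top",pt),("side",ps)):
        c,M=cal(n); d=M@np.array([(px[0]-c['cx'])/c['fx'],(px[1]-c['cy'])/c['fy'],1]); d/=np.linalg.norm(d)
        P=np.eye(3)-np.outer(d,d); A.append(P); b.append(P@c['eye'])
    return np.linalg.lstsq(np.vstack(A),np.hstack(b),rcond=None)[0]
def proj(n,p):
    c,M=cal(n); q=M.T@(np.array(p)-c['eye']); return [c['fx']*q[0]/q[2]+c['cx'],c['fy']*q[1]/q[2]+c['cy']]
def pic(n): return eyes.capture(n)[...,::-1].copy()
E
python3 - <<'E'
from h import *
t=cv2.imread('pics/top0.png'); s=cv2.imread('pics/side0.png')
a=cv2.resize(t[155:270,195:295],None,fx=4,fy=4,interpolation=cv2.INTER_CUBIC)
b=cv2.resize(t[195:255,365:430],None,fx=5,fy=5,interpolation=cv2.INTER_CUBIC)
c=cv2.resize(s[330:410,235:315],None,fx=2,fy=2,interpolation=cv2.INTER_CUBIC)
o=np.zeros((470,740,3),np.uint8); o[:460,:400]=a; o[:300,405:730]=b; o[305:465,405:565]=c
cv2.imwrite('pics/crop0.png',o)
for n,im,(x0,x1,y0,y1) in(("top",t,(372,400,203,229)),("side",s,(275,304,338,366))):
    m=(im[y0:y1,x0:x1].max(2)<60).astype(np.uint8)
    k,l,st,ce=cv2.connectedComponentsWithStats(m); i=1+np.argmax(st[1:,4]); p=ce[i]+[x0,y0]; print(n,p,st[i],ray(n,p,18))
E
```

```text
top [385.23837209 216.02906977] [  6   6  15  15 172] [ 520.44057847 -335.63572893   18.        ]
side [289.48369565 351.38315217] [  5   2  20  23 368] [ 520.0270449  -342.09727873   18.        ]
```

View pics/crop0.png

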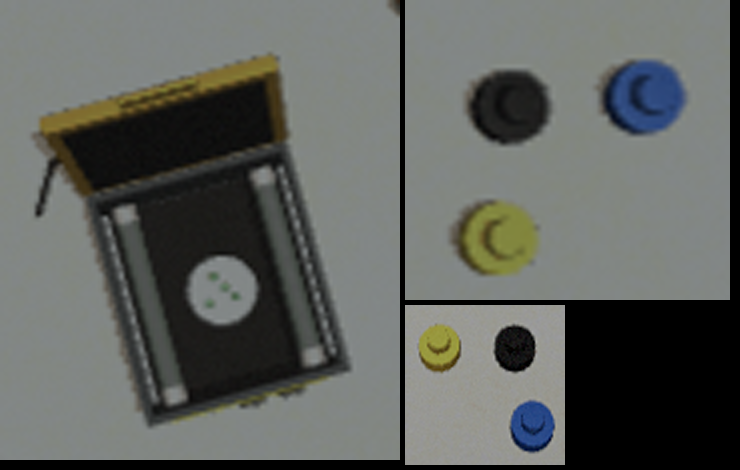

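The crop confirms the black cap with its knob at top pixel (386,216). The box rim corners are at about (232,261), (282,247), (267,192) and (218,204), and the lid's free edge runs from (205,185) to (264,169).

```bash
python3 - <<'E'
from h import *
C=[ray("top",p,100) for p in((232.5,261.2),(282,247.5),(267,192),(218,203.7))]
for c in C: print(c.round(1))
FL,FR,BR,BL=C
print("sizes",[np.linalg.norm(a-b).round() for a,b in((FL,FR),(FR,BR),(BR,BL),(BL,FL))])
ctr=sum(C)/4; x=(BR+BL-FR-FL); y=(BL+FL-BR-FR); print("ctr",ctr,"yaw",np.arctan2(x[1],x[0]),np.arctan2(-y[0],y[1]))
yaw=(np.arctan2(x[1],x[0])*1.1+np.arctan2(-y[0],y[1]))/2.1
Rz=R.from_euler('z',yaw).as_matrix()
h=ctr*[1,1,0]+Rz@[85,0,100.5]
def lidpt(th,p):  # lid frame, rotate about y
    return h+Rz@R.from_euler('y',th).as_matrix()@np.array(p)
for th in(1.4,1.5,1.57,1.65,1.75,1.85,1.95):
    print(th,[np.round(proj(n,lidpt(th,p))).astype(int).tolist() for n in("top","side") for p in((-172,77,12),(-172,-77,12),(-172,77,0),(-172,-77,0))], lidpt(th,(-172,0,12)).round())
s=cv2.imread('pics/side0.png'); m=cv2.inRange(cv2.cvtColor(s,cv2.COLOR_BGR2HSV),(15,120,60),(35,255,255)); m[220:]=0;m[:,:260]=0
ys,xs=np.nonzero(m); print(xs.min(),xs.max(),ys.min(),ys.max(), xs[ys<ys.min()+4].mean(), ys[xs>xs.max()-3].mean())
E
```

```text
[384. 120. 100.]
[423.2 -19.9 100. ]
[581.7  23.3 100. ]
[547.3 163.3 100. ]
sizes [np.float64(145.0), np.float64(164.0), np.float64(144.0), np.float64(169.0)]
ctr [484.05060258  71.66887274 100.        ] yaw 0.2626613433701315 0.2569867713129567
1.4 [[210, 204], [270, 188], [212, 208], [272, 193], [269, 110], [293, 149], [265, 112], [288, 151]] [549.  89. 272.]
1.5 [[209, 197], [269, 181], [210, 202], [270, 186], [276, 108], [300, 147], [271, 110], [295, 148]] [566.  93. 273.]
1.57 [[208, 192], [267, 177], [209, 197], [269, 181], [280, 108], [305, 145], [276, 109], [300, 147]] [578.  97. 273.]
1.65 [[206, 187], [266, 172], [207, 192], [267, 176], [285, 107], [311, 145], [281, 108], [306, 145]] [591. 100. 271.]
1.75 [[205, 181], [264, 166], [206, 185], [266, 170], [291, 107], [317, 144], [287, 107], [313, 144]] [607. 104. 268.]
1.85 [[204, 175], [263, 160], [204, 179], [264, 164], [297, 107], [324, 144], [293, 107], [319, 144]] [623. 109. 263.]
1.95 [[202, 169], [261, 154], [203, 173], [262, 158], [303, 108], [330, 145], [299, 107], [325, 144]] [638. 113. 256.]
260 559 0 219 335.0 184.5
```

```bash
cat >> h.py <<'E'
def to(p,s=None):
    "normalised tool-axis shift to world point p"
    s=s or telemetry.observe(); M=R.from_euler('xyz',s['eef_rot']).as_matrix()
    return (M.T@(np.array(p)-s['tcp_pos'])/600).round(3), s['eef_rot'].round(3)
YAW=0.26; BOX=np.array([484.,71.7,0])
def box(p): return BOX+R.from_euler('z',YAW).as_matrix()@np.array(p,float)
E
python3 - <<'E'
from h import *
B=box([85+28+55,0,340]); print(B,to(B))
print("scales front",ray("top",(230,140),60),ray("top",(230,140),0))
for th in np.arange(1.75,-.01,-.1):
    r=142; print(th.round(2),"hinge-rel TCP u,w",round(-r*np.cos(th)+12*np.sin(th)+11,1),round(r*np.sin(th)+12*np.cos(th),1))
E
```

```text
[646.35351633 114.88953272 340.        ] (array([ 1.062, -0.61 , -0.181]), array([-3.14, -0.  ,  0.42]))
scales front [742.52327049 134.43502671  60.        ] [757.18094141 139.46603537   0.        ]
1.75 hinge-rel TCP u,w 48.1 137.6
1.65 hinge-rel TCP u,w 34.2 140.6
1.55 hinge-rel TCP u,w 20.0 142.2
1.45 hinge-rel TCP u,w 5.8 142.4
1.35 hinge-rel TCP u,w -8.4 141.2
1.25 hinge-rel TCP u,w -22.4 138.5
1.15 hinge-rel TCP u,w -36.1 134.5
1.05 hinge-rel TCP u,w -49.2 129.1
0.95 hinge-rel TCP u,w -61.8 122.5
0.85 hinge-rel TCP u,w -73.7 114.6
0.75 hinge-rel TCP u,w -84.7 105.6
0.65 hinge-rel TCP u,w -94.8 95.5
0.55 hinge-rel TCP u,w -103.8 84.5
0.45 hinge-rel TCP u,w -111.6 72.6
0.35 hinge-rel TCP u,w -118.3 60.0
0.25 hinge-rel TCP u,w -123.6 46.8
0.15 hinge-rel TCP u,w -127.6 33.1
0.05 hinge-rel TCP u,w -130.2 19.1
```

>>> carry_out([
  [[0,0,-0.05],0.05,0],
  [[0,0,-0.1],0.107,0],
  [[0,0,-0.15],0.107,0],
  [[0,0,-0.18],0.107,0],
  [[0,0,-0.18],0.107,0],
])

```text
time: 0.52
tcp_pos: [214.4, -480.4, 342.9]
eef_rot: [3.137, -0.001, 0.259]
wrist_force: [-0.5, 0.6, -0.8]
finger_gap: 0.298
grip_force: 0.0
```

>>> carry_out([
  [[0.045,-0.037,0],0,0],
  [[0.09,-0.074,0],0,0],
  [[0.135,-0.111,0],0,0],
  [[0.18,-0.148,0],0,0],
  [[0.225,-0.185,0],0,0],
])

```text
time: 0.93
tcp_pos: [316.3, -335.9, 338.4]
eef_rot: [-3.14, 0.001, 0.259]
wrist_force: [0.4, -0.0, 0.5]
finger_gap: -0.002
grip_force: 0.0
```

>>> carry_out([
  [[0.045,-0.037,0],0,0],
  [[0.09,-0.074,0],0,0],
  [[0.135,-0.111,0],0,0],
  [[0.18,-0.148,0],0,0],
  [[0.225,-0.185,0],0,0],
])

```text
time: 1.35
tcp_pos: [418.4, -193.9, 338.5]
eef_rot: [-3.141, 0.001, 0.259]
wrist_force: [0.7, 0.0, -0.4]
finger_gap: 0.004
grip_force: 0.0
```

>>> carry_out([
  [[0.045,-0.037,0],0,0],
  [[0.09,-0.074,0],0,0],
  [[0.135,-0.111,0],0,0],
  [[0.18,-0.148,0],0,0],
  [[0.225,-0.185,0],0,0],
])

```text
time: 1.77
tcp_pos: [520.5, -51.9, 338.4]
eef_rot: [-3.141, 0.001, 0.26]
wrist_force: [0.2, -0.8, 0.1]
finger_gap: -0.0
grip_force: 0.0
```

>>> carry_out([
  [[0.045,-0.037,0],0,0],
  [[0.09,-0.074,0],0,0],
  [[0.135,-0.111,0],0,0],
  [[0.18,-0.148,0],0,0],
  [[0.225,-0.185,0],0,0],
])

```text
time: 2.18
tcp_pos: [622.6, 89.9, 338.2]
eef_rot: [-3.141, 0.001, 0.259]
wrist_force: [1.2, -1.2, 0.6]
finger_gap: 0.001
grip_force: 0.0
```

```bash
python3 - <<'E'
from h import *
print(telemetry.observe()['tcp_pos'],to(box([85+50+11,0,340])),to(box([85+50+11,0,240])))
E
```

```text
[622.59417125  89.8714557  338.20949677] (array([ 0.012, -0.03 , -0.003]), array([-3.141e+00,  1.000e-03,  2.590e-01])) (array([ 0.013, -0.03 ,  0.164]), array([-3.141e+00,  1.000e-03,  2.590e-01]))
```

>>> carry_out([
  [[0.02,-0.015,0],0,0],
  [[0.034,-0.03,0],0,0],
  [[0.034,-0.03,0.05],0,0],
  [[0.034,-0.03,0.1],0,0],
  [[0.034,-0.03,0.164],0,0],
])

```text
time: 2.6
tcp_pos: [637.7, 111.4, 240.1]
eef_rot: [3.141, -0.002, 0.26]
wrist_force: [0.4, 0.2, 0.9]
finger_gap: -0.003
grip_force: 0.0
```

```bash
python3 - <<'E'
from h import *
t=pic("top");s=pic("side"); print(telemetry.observe()['tcp_pos'],to(box([85+50,0,240])))
o=np.hstack([cv2.resize(t[120:280,180:320],None,fx=2.8,fy=2.8),cv2.resize(s[50:210,200:320],None,fx=2.8,fy=2.8)]); cv2.imwrite('pics/behind.png',o)
E
```

```text
[632.7224539  110.23969879 233.03465875] (array([-0.031, -0.002, -0.011]), array([-3.14 ,  0.014,  0.26 ]))
```

View pics/behind.png

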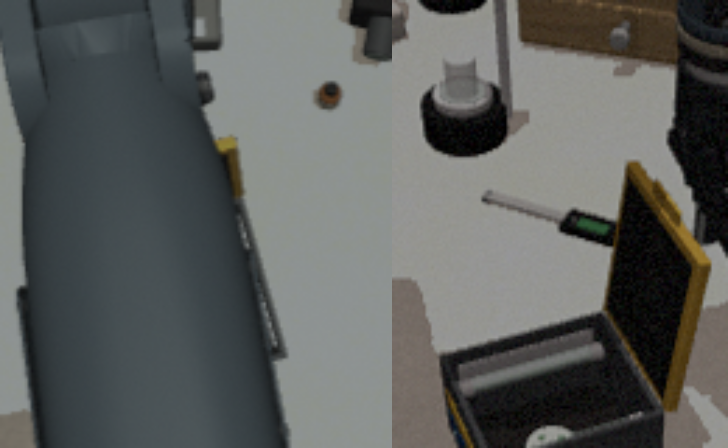

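The fingers are behind the outer face of the open lid, clear of it. Next I sweep the lid down along its arc.

>>> carry_out([
  [[-0.016,0,0],0,0],
  [[-0.032,0,0],0,0],
  [[-0.048,0,0],0,0],
  [[-0.064,0,0],0,0],
  [[-0.08,0,0],0,0],
])

```text
time: 3.12
tcp_pos: [592.3, 98.6, 243.8]
eef_rot: [3.141, -0.005, 0.259]
wrist_force: [3.1, 1.1, 2.2]
finger_gap: 0.004
grip_force: 1.5
```

```bash
cat >>h.py <<'E'
def uw():
    s=telemetry.observe(); d=R.from_euler('z',YAW).as_matrix().T@(s['tcp_pos']-box([85,0,100.5])); return d.round(1),s['wrist_force'].round(1),s['eef_rot'].round(3)
E
python3 -c "
from h import *; print(uw())"
```

```text
(array([ 26.6,  -1.8, 143.3]), array([3.1, 1.1, 2.2]), array([ 3.141, -0.005,  0.259]))
```

>>> carry_out([
  [[-0.016,0,-0.003],0,0],
  [[-0.032,0,-0.003],0,0],
  [[-0.048,0,-0.002],0,0],
  [[-0.064,0,0],0,0],
  [[-0.08,0,0.0025],0,0],
])

```text
time: 3.53
tcp_pos: [545.1, 86.1, 241.3]
eef_rot: [3.141, -0.003, 0.259]
wrist_force: [3.4, 0.1, -1.7]
finger_gap: 0.002
grip_force: 1.2
```

```bash
python3 -c "
from h import *; print(uw())"
```

```text
(array([-22.3,  -1.8, 140.8]), array([ 3.4,  0.1, -1.7]), array([ 3.141e+00, -3.000e-03,  2.590e-01]))
```

>>> carry_out([
  [[-0.013,0,0.003],0,0],
  [[-0.027,0,0.008],0,0],
  [[-0.04,0,0.014],0,0],
  [[-0.053,0,0.02],0,0],
  [[-0.066,0,0.027],0,0],
])

```text
time: 3.95
tcp_pos: [506.5, 75.9, 224.5]
eef_rot: [3.141, -0.002, 0.259]
wrist_force: [3.2, -1.1, 0.4]
finger_gap: -0.001
grip_force: 1.0
```

>>> carry_out([
  [[-0.01,0,0.006],0,0],
  [[-0.02,0,0.013],0,0],
  [[-0.029,0,0.02],0,0],
  [[-0.038,0,0.028],0,0],
  [[-0.047,0,0.037],0,0],
])

```text
time: 4.37
tcp_pos: [478.4, 68.8, 200.8]
eef_rot: [-3.141, -0.0, 0.259]
wrist_force: [0.3, -0.1, 1.4]
finger_gap: 0.002
grip_force: 0.9
```

```bash
python3 -c "
from h import *; print(uw())"
```

```text
(array([-91.1,  -1.4, 100.3]), array([ 0.3, -0.1,  1.4]), array([-3.141, -0.   ,  0.259]))
```

>>> carry_out([
  [[-0.008,0,0.01],0,0],
  [[-0.016,0,0.02],0,0],
  [[-0.023,0,0.03],0,0],
  [[-0.03,0,0.041],0,0],
  [[-0.036,0,0.051],0,0],
])

```text
time: 4.78
tcp_pos: [457.3, 63.2, 169.6]
eef_rot: [-3.141, 0.001, 0.259]
wrist_force: [-0.1, -0.5, 1.7]
finger_gap: -0.001
grip_force: 0.7
```

>>> carry_out([
  [[-0.005,0,0.011],0,0],
  [[-0.01,0,0.022],0,0],
  [[-0.014,0,0.033],0,0],
  [[-0.018,0,0.045],0,0],
  [[-0.021,0,0.057],0,0],
])

```text
time: 5.2
tcp_pos: [445.5, 60.0, 135.5]
eef_rot: [-3.141, 0.0, 0.259]
wrist_force: [-0.3, -0.6, 0.9]
finger_gap: 0.004
grip_force: 0.7
```

```bash
python3 -c "
from h import *; print(uw())"
```

```text
(array([-125.2,   -1.4,   35. ]), array([-0.3, -0.6,  0.9]), array([-3.141,  0.   ,  0.259]))
```

>>> carry_out([
  [[-0.002,0,0.008],0,0],
  [[-0.003,0,0.016],0,0],
  [[-0.004,0,0.024],0,0],
  [[-0.005,0,0.031],0,0],
  [[-0.005,0,0.036],0,0],
])

```text
time: 5.62
tcp_pos: [442.7, 59.3, 114.1]
eef_rot: [-3.141, 0.0, 0.259]
wrist_force: [-2.0, -0.4, 0.0]
finger_gap: -0.002
grip_force: 0.6
```

>>> carry_out([
  [[0,0,0.002],0,0],
  [[0,0,0.004],0,0],
  [[0,0,0.006],0,0],
  [[0,0,0.006],0,0],
  [[0,0,0.006],0,0],
])

```text
time: 6.03
tcp_pos: [442.9, 59.4, 112.4]
eef_rot: [-3.142, -0.001, 0.259]
wrist_force: [-7.5, -1.4, 18.7]
finger_gap: 0.001
grip_force: 9.5
```

>>> carry_out([
  [[0,0,-0.05],0,0],
  [[0,0,-0.11],0,0.2],
  [[0,0,-0.17],0,0.5],
  [[0,0.03,-0.2],0,0.5],
  [[0,0.08,-0.2],0,0.5],
])

```text
time: 6.45
tcp_pos: [457.3, 14.0, 235.6]
eef_rot: [3.141, -0.007, 0.262]
wrist_force: [0.9, -0.3, 0.7]
finger_gap: 0.499
grip_force: 0.0
```

>>> carry_out([
  [[-0.01,0.06,0],0,0.5],
  [[-0.02,0.12,0],0,0.5],
  [[-0.03,0.18,0],0,0.5],
  [[-0.04,0.24,0],0,0.5],
  [[-0.048,0.3,0],0,0.5],
])

```text
time: 6.87
tcp_pos: [473.5, -170.3, 231.3]
eef_rot: [3.141, -0.001, 0.259]
wrist_force: [0.4, 0.5, -0.4]
finger_gap: 0.5
grip_force: 0.0
```

>>> carry_out([
  [[0,0.06,0],0,0.5],
  [[0,0.12,0],0,0.5],
  [[0,0.18,0],0,0.5],
  [[0,0.2,0],0,0.5],
  [[0,0.2,0],0,0.5],
])

```text
time: 7.28
tcp_pos: [504.8, -287.1, 230.2]
eef_rot: [3.142, 0.0, 0.256]
wrist_force: [-0.4, 0.8, -0.0]
finger_gap: 0.502
grip_force: 0.0
```

```bash
python3 - <<'E'
from h import *
t=pic("top");s=pic("side"); o=telemetry.observe();print(o['tcp_pos'],o['finger_gap'],to([519,-338,100]))
cv2.imwrite('pics/t2.png',t);cv2.imwrite('pics/s2.png',s)
o=np.zeros((600,800,3),np.uint8)
a=cv2.resize(t[155:265,195:300],None,fx=3.5,fy=3.5);b=cv2.resize(s[130:260,205:315],None,fx=3.5,fy=3.5);o[:a.shape[0],:a.shape[1]]=a;o[:b.shape[0],400:400+b.shape[1]]=b
c=cv2.resize(s[320:400,230:330],None,fx=1.5,fy=1.5);o[470:470+c.shape[0],:c.shape[1]]=c
d=cv2.resize(t[190:260,350:430],None,fx=1.8,fy=1.8);o[470:470+d.shape[0],200:200+d.shape[1]]=d
cv2.imwrite('pics/shut.png',o)
E
```

```text
[ 504.02253694 -284.14550127  230.59740666] 0.4979997098694739 (array([0.001, 0.093, 0.218]), array([-3.14 ,  0.   ,  0.258]))
```

View pics/shut.png

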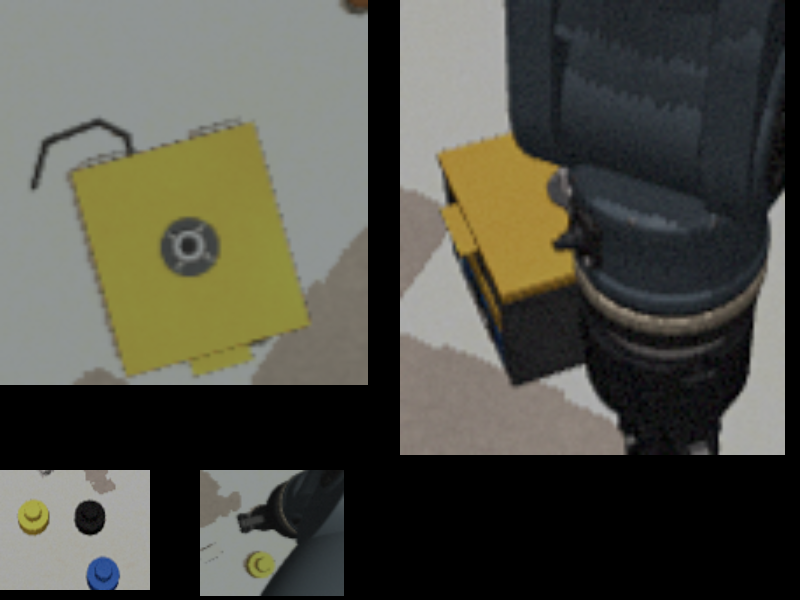

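The top view shows the lid fully shut, with the collar at top pixel about (249,225). The black cap is still standing at its place in the side view.

```bash
python3 - <<'E'
from h import *
t=cv2.imread('pics/t2.png')
m=cv2.inRange(cv2.cvtColor(t,cv2.COLOR_BGR2HSV),(18,90,60),(35,255,255)); m[:, :200]=0;m[:,300:]=0;m[:180]=0;m[270:]=0
c=max(cv2.findContours(m,0,2)[0],key=cv2.contourArea)
cc=cv2.morphologyEx(cv2.drawContours(np.zeros_like(m),[c],-1,255,-1),cv2.MORPH_OPEN,np.ones((19,19)))
r=cv2.minAreaRect(max(cv2.findContours(cc,0,2)[0],key=cv2.contourArea)); print(r)
# lid rect centre is 1 mm from collar along lid x
P=np.array([ray("top",p,112.5) for p in cv2.boxPoints(r)]); print(P.round(1),P.mean(0))
hole=cv2.inRange(m[212:240,236:264],0,0); k,l,st,ce=cv2.connectedComponentsWithStats(hole); i=l[14,13]; print(st[i],ce[i]+[236,212],ray("top",ce[i]+[236,212],120))
print("top ring",ray("top",(249,224.7),134.5), "port from box fit",box([0,0,0]))
print(to([520,-338.5,100]))
E
```

```text
((249.26922607421875, 227.65383911132812), (64.90229034423828, 54.202178955078125), 74.74488067626953)
[[546.6 171.6 112.5]
 [588.   23.7 112.5]
 [411.  -25.1 112.5]
 [370.6 121.3 112.5]] [479.0713547   72.87425107 112.5       ]
[  5   5  17  17 218] [248.87155963 225.16972477] [485.11465905  73.71476575 120.        ]
top ring [485.60021618  72.77750343 134.5       ] port from box fit [484.   71.7   0. ]
(array([0.003, 0.095, 0.218]), array([-3.14 ,  0.   ,  0.258]))
```

>>> carry_out([
  [[0,0.05,0],0,0.5],
  [[0,0.095,0.05],0,0.5],
  [[0,0.095,0.1],0,0.5],
  [[0,0.095,0.16],0,0.5],
  [[0,0.095,0.2],0,0.5],
])

```text
time: 7.8
tcp_pos: [518.0, -337.4, 108.5]
eef_rot: [-3.14, 0.001, 0.26]
wrist_force: [0.1, 0.7, -0.7]
finger_gap: 0.502
grip_force: 0.0
```

```bash
python3 - <<'E'
from h import *
s=pic("side"); print(to([520,-338.5,25]))
cv2.imwrite('pics/s3.png',cv2.resize(s[280:400,220:360],None,fx=4,fy=4,interpolation=cv2.INTER_CUBIC))
E
```

```text
(array([0.006, 0.006, 0.132]), array([-3.135,  0.005,  0.261]))
```

View pics/s3.png

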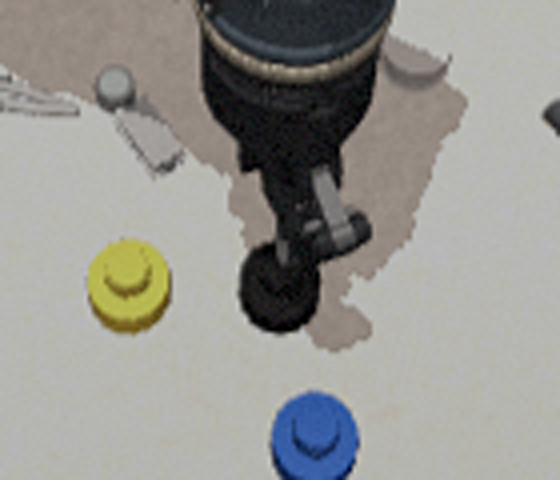

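The fingers are above the black cap, at (280,290) in the crop, with yellow and blue both clear. Descending to grip its knob.

>>> carry_out([
  [[0.003,0,0.04],0,0.5],
  [[0.003,0,0.08],0,0.5],
  [[0.003,0,0.115],0,0.5],
  [[0.003,0,0.138],0,0.5],
  [[0.003,0,0.138],0,0.5],
])

```text
time: 8.27
tcp_pos: [519.5, -336.7, 26.7]
eef_rot: [-3.138, 0.002, 0.261]
wrist_force: [-1.3, 0.9, -0.5]
finger_gap: 0.502
grip_force: 0.0
```

>>> carry_out([
  [[0,0,0],0,0.2],
  [[0,0,0],0,0.1],
  [[0,0,0],0,0.05],
  [[0,0,0],0,0.05],
  [[0,0,0],0,0.05],
], newtons=25)

```text
time: 8.68
tcp_pos: [521.7, -339.2, 30.0]
eef_rot: [3.14, -0.002, 0.26]
wrist_force: [-0.4, 2.0, 7.7]
finger_gap: 0.239
grip_force: 25.1
```

>>> carry_out([
  [[0,0,0],0,0.5],
  [[0,0,-0.005],0,0.5],
  [[0,0,-0.005],0,0.5],
  [[0,0,-0.005],0.05,0.5],
  [[0,0,-0.005],0.1,0.5],
])

```text
time: 9.1
tcp_pos: [520.6, -339.2, 31.4]
eef_rot: [3.141, -0.0, 0.106]
wrist_force: [-0.3, -0.6, -0.3]
finger_gap: 0.501
grip_force: 0.0
```

```bash
python3 - <<'E'
from h import *
s=pic("side"); o=telemetry.observe(); print(o['tcp_pos'],o['wrist_force'],o['joints'])
cv2.imwrite('pics/s4.png',cv2.resize(s[300:400,230:350],None,fx=5,fy=5,interpolation=cv2.INTER_CUBIC))
E
```

```text
[ 520.59592361 -339.15090563   31.29884701] [0.61731435 0.68675927 0.72750089] [-5.77399028e-01  5.24623570e-01 -1.06577576e-01  9.39587716e-01
 -1.33050205e-05  2.46391574e+00]
```

View pics/s4.png

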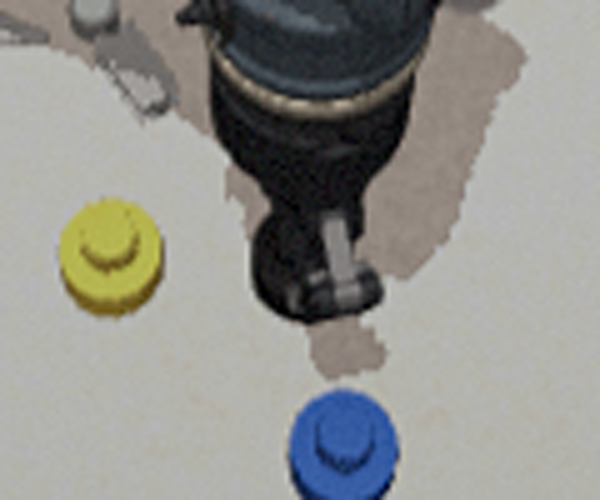

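The fingers sit around the knob. I turn about 90° and re-grip, so the cap is centred along both directions.

>>> carry_out([
  [[0,0,0],-0.08,0.5],
  [[0,0,0],-0.16,0.5],
  [[0,0,0],-0.24,0.5],
  [[0,0,0],-0.32,0.5],
  [[0,0,0],-0.4,0.5],
])

```text
time: 9.57
tcp_pos: [520.6, -339.1, 31.2]
eef_rot: [-3.141, 0.0, 0.717]
wrist_force: [-0.3, 0.4, 0.3]
finger_gap: 0.5
grip_force: 0.0
```

>>> carry_out([
  [[0,0,0],-0.08,0.5],
  [[0,0,0],-0.16,0.5],
  [[0,0,0],-0.24,0.5],
  [[0,0,0],-0.32,0.5],
  [[0,0,0],-0.4,0.5],
])

```text
time: 9.98
tcp_pos: [520.6, -339.1, 31.2]
eef_rot: [-3.141, -0.0, 1.317]
wrist_force: [-0.1, 0.1, -0.1]
finger_gap: 0.499
grip_force: 0.0
```

>>> carry_out([
  [[0,0,0],-0.08,0.5],
  [[0,0,0],-0.16,0.5],
  [[0,0,0],-0.24,0.5],
  [[0,0,0],-0.24,0.5],
  [[0,0,0],-0.24,0.5],
])

```text
time: 10.4
tcp_pos: [520.6, -339.1, 31.2]
eef_rot: [-3.141, -0.0, 1.667]
wrist_force: [-0.1, -0.5, 0.6]
finger_gap: 0.504
grip_force: 0.0
```

>>> carry_out([
  [[0,0,0],0,0.2],
  [[0,0,0],0,0.1],
  [[0,0,0],0,0.05],
  [[0,0,0],0,0.05],
  [[0,0,0],0,0.05],
], newtons=40)

```text
time: 10.82
tcp_pos: [520.7, -339.1, 31.4]
eef_rot: [3.141, 0.0, 1.669]
wrist_force: [-0.6, 0.0, 3.5]
finger_gap: 0.227
grip_force: 39.1
```

```bash
python3 - <<'E'
from h import *
o=telemetry.observe(); print(o['tcp_pos'],o['wrist_force'],o['eef_rot'],o['finger_gap'])
E
```

```text
[ 520.67771753 -339.13804059   31.4233115 ] [-0.64322663  0.03754542  3.4526172 ] [3.14140887e+00 1.74788376e-04 1.66865794e+00] 0.2272611445035103
```

>>> carry_out([
  [[0,0,0],0,0.4],
  [[0,0,0],0,0.4],
  [[0,0,0.006],0,0.4],
  [[0,0,0.011],0,0.4],
  [[0,0,0.011],0,0.4],
])

```text
time: 11.23
tcp_pos: [520.2, -338.7, 23.6]
eef_rot: [-3.141, -0.001, 1.669]
wrist_force: [-0.1, -0.0, -0.8]
finger_gap: 0.398
grip_force: 0.0
```

>>> carry_out([
  [[0,0,0],0,0.2],
  [[0,0,0],0,0.1],
  [[0,0,0],0,0.05],
  [[0,0,0],0,0.05],
  [[0,0,0],0,0.05],
], newtons=50)

```text
time: 11.65
tcp_pos: [520.6, -339.1, 24.6]
eef_rot: [-3.142, -0.0, 1.669]
wrist_force: [-0.5, -1.0, 0.2]
finger_gap: 0.23
grip_force: 48.8
```

>>> carry_out([
  [[0,0,-0.01],0,0.05],
  [[0,0,-0.05],0,0.05],
  [[0,0,-0.1],0,0.05],
  [[0,0,-0.15],0,0.05],
  [[0,0,-0.2],0,0.05],
])

```text
time: 12.07
tcp_pos: [520.4, -338.9, 146.3]
eef_rot: [-3.141, -0.0, 1.669]
wrist_force: [0.7, 0.4, -1.0]
finger_gap: 0.233
grip_force: 48.9
```

>>> carry_out([
  [[0,0,-0.05],0,0.05],
  [[0,0,-0.1],0,0.05],
  [[0,0,-0.12],0,0.05],
  [[0,0,-0.12],0,0.05],
  [[0,0,-0.12],0,0.05],
])

```text
time: 12.48
tcp_pos: [520.8, -339.2, 217.2]
eef_rot: [3.14, 0.001, 1.669]
wrist_force: [-0.5, 0.3, -2.7]
finger_gap: 0.23
grip_force: 48.9
```

```bash
python3 - <<'E'
from h import *
s=pic("side"); o=telemetry.observe(); print(o['tcp_pos'],o['wrist_force'],o['eef_rot'],o['finger_gap'],to([485,73,215]))
x,y=map(int,proj("side",o['tcp_pos'])); print(x,y)
cv2.imwrite('pics/s5.png',cv2.resize(s[y-50:y+50,x-60:x+60],None,fx=5,fy=5,interpolation=cv2.INTER_CUBIC))
E
```

```text
[ 520.34251156 -338.85568741  215.99595883] [ 0.73287291 -0.62242949 -0.20187027] [-3.14107609e+00 -5.10545660e-04  1.66928853e+00] 0.23119510647469557 (array([0.689, 0.009, 0.002]), array([-3.141e+00, -1.000e-03,  1.669e+00]))
292 304
```

View pics/s5.png

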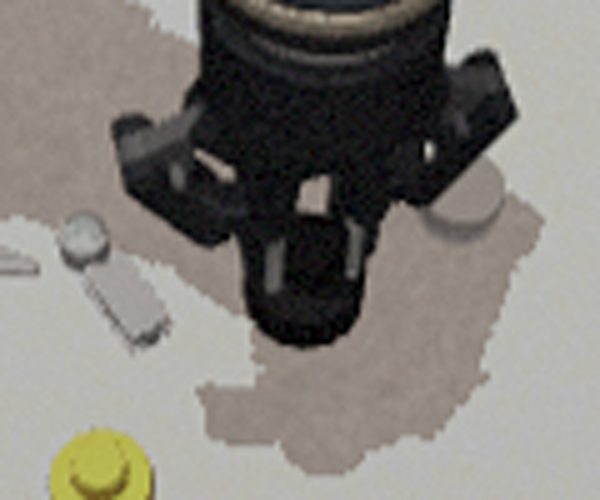

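The cap is held upright by its knob, rim about 25 mm below the TCP. Carrying it over the collar.

>>> carry_out([
  [[0.03,0,0],0,0.05],
  [[0.08,0,0],0,0.05],
  [[0.13,0,0],0,0.05],
  [[0.18,0.003,0],0,0.05],
  [[0.23,0.003,0],0,0.05],
])

```text
time: 12.95
tcp_pos: [507.7, -200.0, 214.7]
eef_rot: [-3.139, -0.002, 1.669]
wrist_force: [2.3, 1.0, 0.0]
finger_gap: 0.23
grip_force: 48.9
```

>>> carry_out([
  [[0.05,0,0],0,0.05],
  [[0.1,0,0],0,0.05],
  [[0.15,0,0],0,0.05],
  [[0.2,0.003,0],0,0.05],
  [[0.25,0.003,0],0,0.05],
])

```text
time: 13.37
tcp_pos: [494.7, -50.6, 215.0]
eef_rot: [-3.139, -0.001, 1.669]
wrist_force: [0.5, -0.6, -0.1]
finger_gap: 0.23
grip_force: 48.9
```

>>> carry_out([
  [[0.05,0,0],0,0.05],
  [[0.1,0,0],0,0.05],
  [[0.15,0,0],0,0.05],
  [[0.19,0.003,0],0,0.05],
  [[0.209,0.003,0],0,0.05],
])

```text
time: 13.78
tcp_pos: [484.2, 75.2, 215.1]
eef_rot: [-3.139, -0.001, 1.671]
wrist_force: [0.2, -0.1, -0.7]
finger_gap: 0.232
grip_force: 48.9
```

>>> carry_out([
  [[0,0,0.02],0,0.05],
  [[0,0,0.04],0,0.05],
  [[0,0,0.06],0,0.05],
  [[0,0,0.06],0,0.05],
  [[0,0,0.06],0,0.05],
])

```text
time: 14.2
tcp_pos: [484.5, 72.4, 179.5]
eef_rot: [-3.139, 0.0, 1.669]
wrist_force: [1.0, 0.6, -0.2]
finger_gap: 0.234
grip_force: 49.0
```

```bash
python3 - <<'E'
from h import *
s=pic("side"); o=telemetry.observe(); print(o['tcp_pos'],o['wrist_force'],o['eef_rot'],o['finger_gap'],to([485,73,165]))
x,y=map(int,proj("side",[485,73,140])); print(x,y,proj("side",[485,73,112.5]),proj("side",[485,73,160]))
cv2.imwrite('pics/s6.png',cv2.resize(s[y-50:y+50,x-60:x+60],None,fx=6,fy=6,interpolation=cv2.INTER_CUBIC))
E
```

```text
[485.03329733  72.50991979 180.29728941] [ 0.9435404  -0.28833685 -0.20512641] [-3.14025111e+00  5.85792105e-05  1.66890251e+00] 0.23059475423334402 (array([0.001, 0.   , 0.025]), array([-3.14 ,  0.   ,  1.669]))
255 175 [np.float64(255.91931275647576), np.float64(182.96338969173183)] [np.float64(255.35149754286954), np.float64(169.7164648893154)]
```

View pics/s6.png

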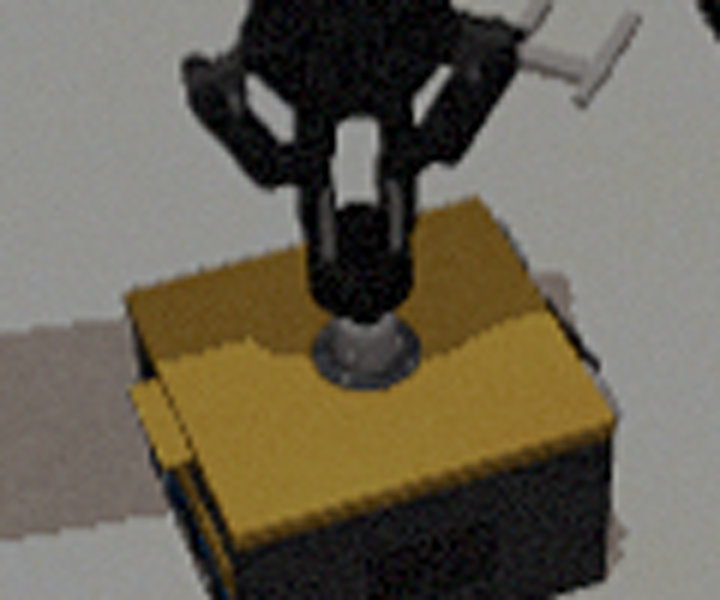

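The cap hangs over the collar, with its axis at about x=360 against the collar's 367 in the crop, so within about 1 mm. Lowering with a 1 mm correction.

>>> carry_out([
  [[0,0.002,0.01],0,0.05],
  [[0,0.002,0.02],0,0.05],
  [[0,0.002,0.03],0,0.05],
  [[0,0.002,0.04],0,0.05],
  [[0,0.002,0.046],0,0.05],
])

```text
time: 14.67
tcp_pos: [486.2, 72.9, 152.1]
eef_rot: [-3.141, -0.0, 1.669]
wrist_force: [0.7, 0.4, 0.4]
finger_gap: 0.232
grip_force: 49.0
```

>>> carry_out([
  [[0,0,0.003],0,0.05],
  [[0,0,0.006],0,0.05],
  [[0,0,0.009],0,0.05],
  [[0,0,0.009],0,0.05],
  [[0,0,0.009],0,0.05],
], newtons=60)

```text
time: 15.08
tcp_pos: [486.8, 73.3, 148.3]
eef_rot: [3.14, -0.001, 1.669]
wrist_force: [-2.0, 1.0, 6.1]
finger_gap: 0.226
grip_force: 61.0
```

>>> carry_out([
  [[0,0,0.002],0,0.05],
  [[0,0,0.004],0,0.05],
  [[0,0,0.006],0,0.05],
  [[0,0,0.008],0,0.05],
  [[0,0,0.01],0,0.05],
])

```text
time: 15.5
tcp_pos: [486.0, 73.6, 141.0]
eef_rot: [-3.141, -0.001, 1.67]
wrist_force: [-0.8, 4.2, -7.7]
finger_gap: 0.223
grip_force: 59.4
```

>>> carry_out([
  [[0,0,0.001],0,0.05],
  [[0,0,0.003],0,0.05],
  [[0,0,0.004],0,0.05],
  [[0,0,0.005],0,0.05],
  [[0,0,0.005],0,0.05],
])

```text
time: 15.92
tcp_pos: [486.6, 73.1, 138.9]
eef_rot: [3.141, -0.0, 1.669]
wrist_force: [-1.5, 3.7, 2.7]
finger_gap: 0.229
grip_force: 60.6
```

The force dropped, so the snap has happened. Now I build up the holding push.

>>> carry_out([
  [[0,0,0.002],0,0.05],
  [[0,0,0.003],0,0.05],
  [[0,0,0.004],0,0.05],
  [[0,0,0.004],0,0.05],
  [[0,0,0.004],0,0.05],
])

```text
time: 16.33
tcp_pos: [486.7, 73.2, 138.6]
eef_rot: [3.139, -0.001, 1.669]
wrist_force: [-10.1, 3.2, 26.3]
finger_gap: 0.229
grip_force: 63.1
```

>>> carry_out([
  [[0,0,0.001],0,0.05],
  [[0,0,0.002],0,0.05],
  [[0,0,0.002],0,0.05],
  [[0,0,0.002],0,0.05],
  [[0,0,0.002],0,0.05],
])

```text
time: 16.75
tcp_pos: [486.8, 73.2, 138.5]
eef_rot: [3.138, -0.001, 1.669]
wrist_force: [-13.9, 2.8, 37.5]
finger_gap: 0.228
grip_force: 64.2
```

>>> carry_out([
  [[0,0,0],0,0.05],
  [[0,0,0],0,0.05],
  [[0,0,0],0,0.05],
  [[0,0,0],0,0.05],
  [[0,0,0],0,0.05],
])

```text
time: 17.17
tcp_pos: [486.8, 73.2, 138.5]
eef_rot: [3.138, -0.001, 1.669]
wrist_force: [-14.3, 2.0, 38.0]
finger_gap: 0.224
grip_force: 64.2
```

```bash
python3 - <<'E'
from h import *
s=pic("side"); o=telemetry.observe(); print(o['tcp_pos'],o['wrist_force'],o['finger_gap'])
cv2.imwrite('pics/s7.png',cv2.resize(s[125:225,195:315],None,fx=6,fy=6,interpolation=cv2.INTER_CUBIC))
E
```

```text
[486.77971876  73.18008998 138.4770303 ] [-13.222231     3.38972135  37.25512639] 0.22471205290199767
```

View pics/s7.png

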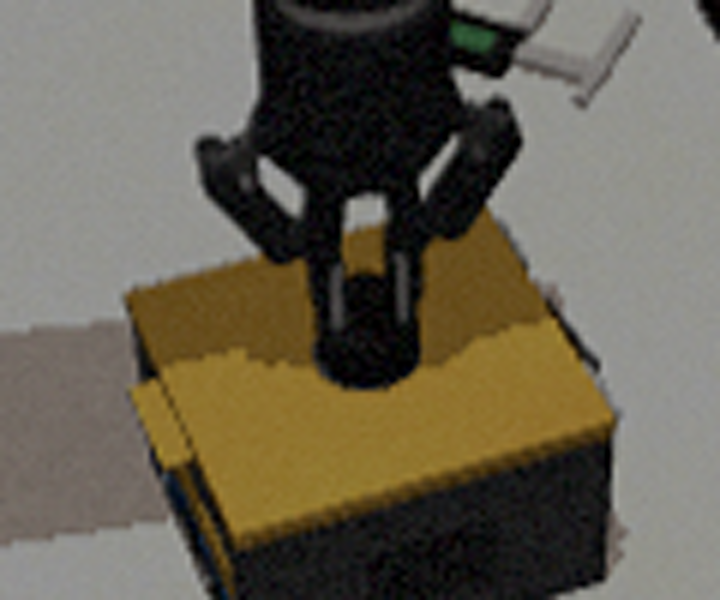

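The cap sits squarely home, covering the whole collar at (367,340) in the crop, and the lid is shut. The push holds steady at about 37 N, so I'm handing in.

```bash
python3 -c "
from station import ctrl; print(ctrl.hand_in())"
```

```text
the job is handed in; nothing more can be done
None
```

The lid was lowered gently until fully shut, the black cap was snapped fully home over the collar, and the job was handed in with the gripper still pressing it down at a steady 37 N or so; no verdict came back.

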